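Find the heavy side of a winder flywheel by feel and hold it down

ROBOT

A 6-joint arm with a two-finger parallel gripper is mounted at the origin on a cart in front of the work surface, level with it; the furniture and walls round the work are solid. World frame = base frame: x ahead of the robot, y to its left, z up, the work surface at z = 0. Lengths are in m, angles in rad, forces in N, time in s.
With the tool pointing down it reaches from about 0.35 to 0.775 m from the base axis. Payload 5.5 kg.
Tool frame: the origin (TCP) lies at the very end of the fingers, on their centre line; the grasp point (between the pads) lies env.pinch_z behind it (env.pinch_z is the distance from the TCP to the grasp point, in m); z points along the fingers, y is the line along which they close (so a half turn about z gives the same grasp; the last joint's range is limited). The gripper opens to 85 mm and grips with 20 to 120 N. Pads are 22 mm wide; open, the fingers measure 114 mm over their backs; the gripper's body (76 mm by 85 mm) begins 54 mm behind the grasp point. The pads swing forward as they close: fully open they stand 13 mm farther back than shut.
Start: joints at [0.989, 0.313, 0.046, 1.304, 0, 1.431], TCP at [0.246, 0.52, 0.231] pointing down, gripper open.
Joint ranges: [-2.76, 2.76], [-0.86, 1.69], [-1.03, 1.26], [-2.2, 2.34], [-1.47, 1.5], [-3.14, 3.14]. Speed limits (rad/s): [2.57, 2.57, 3.14, 3.14, 3.14, 3.14].

INTERFACE

Orientations are given as a unit quaternion [w, x, y, z].
In Python, from workcell import env, eyes gives the robot as it stands.
- The arm moves only by the shell command python3 -m jog 'ROWS' [FORCE]. ROWS is JSON, one flat list of numbers, 7 for each row, row after row: the shift along the world's x, y, z as a fraction of full scale, then the turn, a rotation vector about the world's x, y, z as a fraction of full scale, then the opening, from -1 (shut) to 1 (fully open), so that 0 is half open. A call has 1 to 12 rows; each row is the pose to reach, as a shift and turn from the pose commanded when the call began, turning the shorter way round; what a row does not reach only later rows make up. Full scale, the value 1, is 20 cm for a shift and pi rad for a turn. A row lasts 1/12 s, in which the tool goes at most 41.7 mm and 7.16 degrees, less where a joint would pass 70% of its speed; a pose out of reach is approached as far as the arm can. A call with a number of a shift or a turn outside -1 to 1 is refused whole. A call with a gripper value outside its range is refused whole. The fingers move at their own pace and stop on an object; FORCE is the grip in N (left out, the last holds). Time passes only in rows, so rows that repeat a pose let the fingers close. It gives the time, the measured TCP pose, the force, the opening and the grip force at its end, in the units of the state.
- env.get_state(): the state, without advancing time (a new reading comes with each control period).
- eyes.read_camera(name): name is "side" or "top" or "wrist"; returns (picture, depth): 400x640x3 uint8, red, green, blue; 400x640 float32, m along the optical axis (not along the pixel's ray), 0 where there is no reading.
- eyes.calibration(name): a dict with "fx", "fy", "cx", "cy" (pixels), "R" (3x3) and "t" (3): a world point X has camera coordinates R X + t; the wrist camera has in their place "tool_from_camera" (4x4, takes a point from camera to tool coordinates, whose origin is the TCP and whose axes are the flange's). Camera axes: x right, y down, z forward; pixel columns grow to the right and rows downward; lengths in m; the calibration is good to about 2 mm. A picture is of the moment at which its call begins: read the wrist's pose just before it. calibration takes no time and is no camera call.
- env.hand_in(): hands the job in; it is judged then, once.
The state is a dict: "clock": time; "joint_pos": joint angles; "qvel": joint speeds; "tau": joint torques, N m; "tcp_pos": TCP position; "orientation": TCP orientation; "wrist_force": force on the tool from outside, world axes, zero at the start; "ft_torque": the same for the moment, N m; "finger_gap": finger opening in m; "grip_force": force on a finger pad.
Only numpy, scipy, OpenCV 4.12 (cv2) and the standard library are available. Lean on these libraries where they do the work, as an engineer would, in place of code of your own. Each camera call takes 0.05 s, during which the arm holds its last target. There are 200 camera calls.

TASK

The flywheel of the cable winder is out of balance, but its heavy side cannot be seen. Turn the disc on its balancing stand by hand, feel where its heavy side is, and turn it until the heavy side is at the very bottom. Finish while still holding the disc by its rim in that position, at rest, so that it can be marked; leave the marker pen, the cutter and the meter beside it alone.

Things in the scene. Friction and masses are not known exactly. Their poses are not given: they have to be found in the camera images.
- stand: balancing stand fixed to the table: grey base plate 115 x 130 mm, 12 mm thick, and one rear post (40 mm wide, front face 30 mm behind the base centre, round top 115 mm above the table). Origin: centre of the underside; x points from the front to the post, along the spindle; z up
- disc_centre (a point): centre of the flywheel, on the spindle axis, 95 mm above the table. Upright aluminium disc, radius 60 mm, 16 mm thick, in front of the post, with six dark lightening holes (centres at radius 31 mm). The upper rim can be pinched across its thickness from above. x axis: the spindle, as the stand's x
- disc_line (a point): outer end of a short dark witness line on the disc, at radius 55 mm. It turns with the disc and only shows the rotation, not where the heavy side is. The heavy side differs every time and is never near the bottom at the start
- flywheel (a joint): angle of the disc, rad; + takes its top towards the stand's -y; turns many times round. 0: witness line at the top. Drag of about 0.26 N m keeps the disc wherever it is left. A hidden weight pulls the heavy side down with 0.16 to 0.24 N m when it is level with the spindle, less nearer top or bottom, so turning is harder one way than the other
- marker: red and white marker pen, 17 x 135 x 16 mm, lying loose beside the stand; leave alone
- cutter: red-handled side cutter, 133 x 41 x 13 mm, lying loose behind the stand; leave alone
- meter: yellow and black hand-held meter, 161 x 70 x 32 mm, lying loose at the left; leave alone
Not all that is in view belongs to the job. What is shaped like the stand but purple is not meant.

How it is judged:
By the outcome, as a careful person would: the job done as asked, in the order asked, and still so for the second after the job is handed in, while the arm keeps its last pose, push and grip.
It also fails if it takes over 70 s, if anything falls off the work surface, if the arm or the gripper's body presses on something with over 40 N, if the wrist force passes 120 N, or if a joint passes its speed limit or range.

## Working session

There is one attempt and no reset: what is moved stays moved. The work goes in short steps, Python scripts to look and compute and a shell command to move; the robot and the scene stay as the last step left them, time stands still between calls to the robot, and variables do not carry over. Pictures are saved under pics/ and viewed, at most 10 in all, crops included, and the job is handed in when it is done.

```bash
mkdir -p pics; ls; python3 - <<'E'
from workcell import env,eyes
import cv2,numpy as np
print(env.get_state(),env.pinch_z)
for n in("top","side"):
    p,d=eyes.read_camera(n); cv2.imwrite(f"pics/{n}0.png",p[:,:,::-1]); np.savez(f"{n}0.npz",p=p,d=d); print(n,eyes.calibration(n))
E
```

```text
pics
{'clock': 0.0, 'joint_pos': array([9.89406470e-01, 3.13994811e-01, 4.49729091e-02, 1.30362727e+00,
       1.36294915e-05, 1.43121938e+00]), 'qvel': array([ 0.00060727,  0.00036123, -0.00031457,  0.00114201, -0.00052289,
        0.00067912]), 'tau': array([-4.33177929e-04, -4.80631614e+01,  2.98530453e+01,  1.93833903e-02,
       -2.83296185e-04, -5.50607453e-06]), 'tcp_pos': array([0.24555957, 0.51934733, 0.23040959]), 'orientation': array([-3.33151519e-04,  2.19114054e-01,  9.75698813e-01, -8.64476714e-04]), 'wrist_force': array([ 1.218462  ,  0.08574518, -0.43907621]), 'ft_torque': array([-0.02319802,  0.06500096, -0.02279259]), 'grip_force': 0.0, 'finger_gap': 0.08542227976563341} 0.0187
top {'fx': 422.5746640865526, 'fy': 422.5746640865526, 'cx': 308.14408394779247, 'cy': 205.42708226256454, 'R': array([[-0.0157403 , -0.99984697,  0.00763392],
       [-0.99534102,  0.0149421 , -0.09525225],
       [ 0.0951236 , -0.00909765, -0.9954239 ]]), 't': array([0.02709213, 0.57177001, 1.20904006])}
side {'fx': 384.02286549057584, 'fy': 384.02286549057584, 'cx': 310.66202509648144, 'cy': 198.55505960661603, 'R': array([[ 0.91495837, -0.4033484 ,  0.01269834],
       [-0.12151189, -0.30537186, -0.94444846],
       [ 0.38481949,  0.86258802, -0.32841416]]), 't': array([-0.52114315,  0.19067078,  1.0077878 ])}
```

View pics/top0.png

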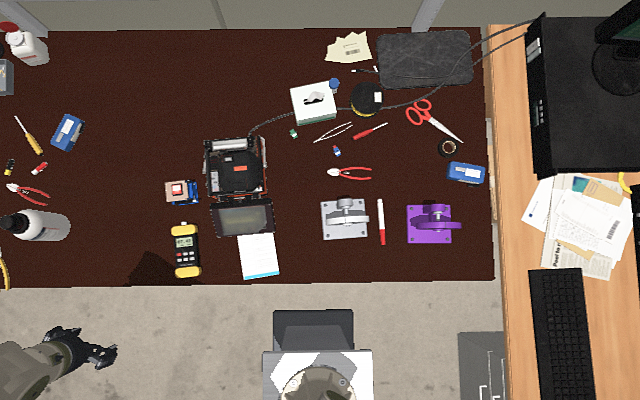

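View pics/side0.png

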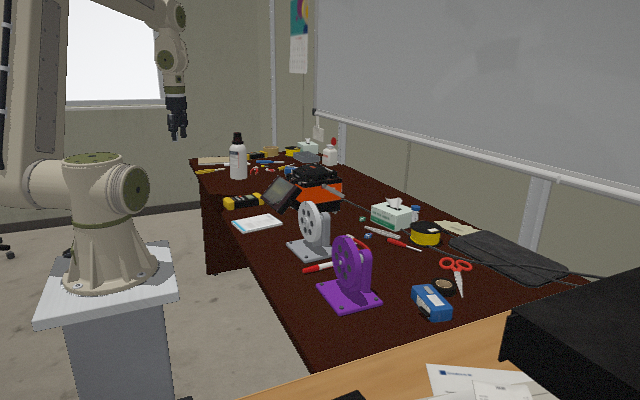

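The top view shows the grey stand at about (345,218), the marker at (381,222), the cutter at (350,173) and the purple decoy at (430,222). In the side view the disc is at (313,222). Next I measure the stand.

```bash
cat > h.py <<'E'
import numpy as np,cv2
from workcell import env,eyes
def pts(n,d):
    c=eyes.calibration(n); v,u=np.mgrid[:400,:640]
    P=np.stack([(u-c['cx'])/c['fx']*d,(v-c['cy'])/c['fy']*d,d],-1)
    return (P-c['t'])@c['R']
E
python3 - <<'E'
from h import *
z=np.load('top0.npz');p,d=z['p'],z['d'];W=pts('top',d)
hsv=cv2.cvtColor(p,cv2.COLOR_RGB2HSV)
m=np.zeros((400,640),bool);m[190:250,315:375]=1
m&=(hsv[...,1]<60)&(hsv[...,2]>90)&(d>0)
Z=W[...,2]
lo=m&(Z<.035)&(Z>0)
# base plate: rays on plane z=.012
c=eyes.calibration('top')
def plane(uv,h):
    r=np.c_[(uv[:,0]-c['cx'])/c['fx'],(uv[:,1]-c['cy'])/c['fy'],np.ones(len(uv))]@c['R'];o=-c['R'].T@c['t']
    return o+r*((h-o[2])/r[:,2])[:,None]
k,l,st,ce=cv2.connectedComponentsWithStats(m.astype(np.uint8)); b=l==1+np.argmax(st[1:,4])
for nm,mm,h in(('base',b&(Z<.05),.012),('all',b,.012)):
    v,u=np.nonzero(mm);q=plane(np.c_[u,v].astype(float),h)[:,:2].astype(np.float32)
    print(nm,len(q),cv2.minAreaRect(q))
hi=b&(Z>.06); q=W[hi];print(len(q),q.mean(0),q.min(0),q.max(0))
t=b&(Z>.1);print(np.round(W[t][::6],3))
cv2.imwrite('pics/c.png',cv2.resize(p[180:260,300:480,::-1],None,fx=4,fy=4,interpolation=2))
# side
z=np.load('side0.npz');ps,ds=z['p'],z['d'];Ws=pts('side',ds)
hs=cv2.cvtColor(ps,cv2.COLOR_RGB2HSV)
s=np.zeros_like(m);s[190:265,285:333]=1
s&=(hs[...,1]<60)&(hs[...,2]>70)&(Ws[...,2]>.05)&(Ws[...,2]<.17)
q=Ws[s];print(len(q),q.mean(0),np.percentile(q,[2,98],axis=0))
cv2.imwrite('pics/both.png',np.vstack([cv2.resize(p[185:255,310:390,::-1],(640,280*2//2),interpolation=2)[:280],cv2.resize(ps[190:270,250:410,::-1],(640,320),interpolation=2)]))
E
```

```text
base 1210 ((0.5348536968231201, -0.08788011968135834), (0.11818819493055344, 0.135933980345726), 3.687925100326538)
all 1710 ((0.5349900722503662, -0.08999543637037277), (0.11818819493055344, 0.14017342031002045), 3.687925100326538)
496 [ 0.53598888 -0.08350908  0.12476178] [ 0.50690949 -0.1463665   0.06252434] [ 0.58317686 -0.0288037   0.15739169]
[[ 0.583 -0.084  0.114]
 [ 0.581 -0.069  0.106]
 [ 0.58  -0.084  0.115]
 [ 0.579 -0.066  0.101]
 [ 0.577 -0.082  0.114]
 [ 0.578 -0.099  0.107]
 [ 0.574 -0.076  0.114]
 [ 0.575 -0.093  0.109]
 [ 0.572 -0.071  0.114]
 [ 0.571 -0.087  0.116]
 [ 0.57  -0.066  0.106]
 [ 0.569 -0.081  0.115]
 [ 0.569 -0.098  0.108]
 [ 0.567 -0.076  0.111]
 [ 0.566 -0.092  0.115]
 [ 0.564 -0.071  0.106]
 [ 0.563 -0.087  0.113]
 [ 0.562 -0.066  0.102]
 [ 0.561 -0.085  0.106]
 [ 0.559 -0.082  0.106]
 [ 0.554 -0.088  0.101]
 [ 0.537 -0.092  0.104]
 [ 0.534 -0.087  0.107]
 [ 0.531 -0.098  0.15 ]
 [ 0.531 -0.114  0.145]
 [ 0.531 -0.131  0.139]
 [ 0.529 -0.064  0.149]
 [ 0.528 -0.079  0.157]
 [ 0.528 -0.095  0.155]
 [ 0.528 -0.111  0.15 ]
 [ 0.529 -0.129  0.136]
 [ 0.
[... 424 characters left out ...]
5]
 [ 0.52  -0.1    0.152]
 [ 0.52  -0.116  0.149]
 [ 0.521 -0.134  0.135]
 [ 0.52  -0.036  0.124]
 [ 0.519 -0.051  0.145]
 [ 0.518 -0.066  0.152]
 [ 0.517 -0.081  0.155]
 [ 0.517 -0.097  0.154]
 [ 0.518 -0.114  0.146]
 [ 0.518 -0.131  0.135]
 [ 0.518 -0.031  0.114]
 [ 0.516 -0.046  0.139]
 [ 0.516 -0.064  0.147]
 [ 0.515 -0.079  0.154]
 [ 0.516 -0.106  0.127]
 [ 0.516 -0.029  0.105]
 [ 0.514 -0.044  0.134]
 [ 0.513 -0.059  0.145]
 [ 0.515 -0.083  0.108]
 [ 0.515 -0.1    0.103]
 [ 0.512 -0.042  0.121]
 [ 0.512 -0.076  0.102]
 [ 0.512 -0.091  0.11 ]
 [ 0.507 -0.087  0.1  ]]
914 [ 0.53250812 -0.09620925  0.10044465] [[ 0.51076185 -0.14637144  0.05296511]
 [ 0.58205214  0.13887197  0.15242865]]
```

View pics/both.png

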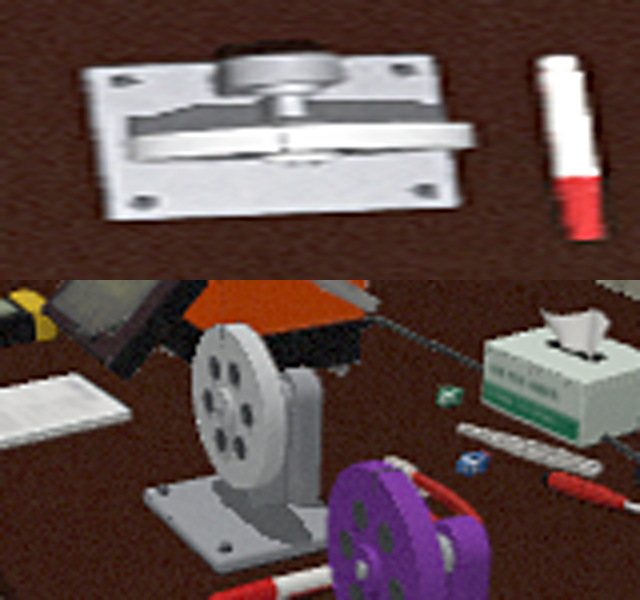

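The crops show the witness line on the disc near the top. The stand's yaw is about +3.7°, and the disc centre is about (0.522, -0.087, 0.095). I'll move above the disc and turn the tool so the fingers close along the spindle.

```bash
R1='[0.35,-0.76,0.1,0,0,-0.085,1]'
python3 -m jog '[0.35,-0.76,0.1,0,0,-0.085,1, 0.35,-0.76,0.1,0,0,-0.085,1, 0.35,-0.76,0.1,0,0,-0.085,1, 0.35,-0.76,0.1,0,0,-0.085,1, 0.35,-0.76,0.1,0,0,-0.085,1, 0.35,-0.76,0.1,0,0,-0.085,1]'
python3 -m jog '[0.35,-0.76,0,0,0,-0.085,1, 0.35,-0.76,0,0,0,-0.085,1, 0.35,-0.76,0,0,0,-0.085,1, 0.35,-0.76,0,0,0,-0.085,1, 0.35,-0.76,0,0,0,-0.085,1, 0.35,-0.76,0,0,0,-0.085,1]'
python3 -m jog '[0.35,-0.76,0,0,0,-0.085,1, 0.35,-0.76,0,0,0,-0.085,1, 0.35,-0.76,0,0,0,-0.085,1, 0.35,-0.76,0,0,0,-0.085,1, 0.35,-0.76,0,0,0,-0.085,1, 0.35,-0.76,0,0,0,-0.085,1]'
python3 -m jog '[0.33,-0.76,0,0,0,-0.085,1, 0.33,-0.76,0,0,0,-0.085,1, 0.33,-0.76,0,0,0,-0.085,1, 0.33,-0.76,0,0,0,-0.085,1, 0.33,-0.76,0,0,0,-0.085,1, 0.33,-0.76,0,0,0,-0.085,1, 0.33,-0.76,0,0,0,-0.085,1, 0.33,-0.76,0,0,0,-0.085,1]'
python3 - <<'E'
from h import *
from scipy.spatial.transform import Rotation as R
s=env.get_state();q=s['orientation'];M=R.from_quat(q[[1,2,3,0]]).as_matrix()
print(s['clock'],s['tcp_pos'],M,s['joint_pos'],s['wrist_force'],s['ft_torque'])
p,d=eyes.read_camera('wrist');cv2.imwrite('pics/w1.png',p[:,:,::-1])
c=eyes.calibration('wrist');T=c['tool_from_camera']
v,u=np.mgrid[:400,:640];P=np.stack([(u-c['cx'])/c['fx']*d,(v-c['cy'])/c['fy']*d,d],-1)
W=(P@T[:3,:3].T+T[:3,3])@M.T+s['tcp_pos']
hsv=cv2.cvtColor(p,cv2.COLOR_RGB2HSV)
m=(d>0)&(W[...,2]>.135)&(W[...,2]<.17)&(hsv[...,1]<60)&(abs(W[...,0]-.52)<.05)&(abs(W[...,1]+.087)<.07)
q=W[m];print(len(q),q.mean(0),np.percentile(q,[1,50,99],axis=0))
if len(q)>50: print(np.polyfit(q[:,1],q[:,0],1), cv2.minAreaRect(q[:,:2].astype(np.float32)))
E
```

```text
clock: 0.6
tcp_pos: [0.3168, 0.3661, 0.2516]
orientation: [0.0, 0.349, 0.937, 0.0]
wrist_force: [-0.2, 0.5, -0.6]
finger_gap: 0.0854
grip_force: 0.0
clock: 1.1
tcp_pos: [0.3866, 0.2149, 0.2509]
orientation: [-0.0, 0.47, 0.882, 0.0]
wrist_force: [0.5, 0.4, -1.0]
finger_gap: 0.0855
grip_force: 0.0
clock: 1.6
tcp_pos: [0.4565, 0.064, 0.2507]
orientation: [-0.001, 0.583, 0.813, 0.0]
wrist_force: [-0.4, 0.3, -0.0]
finger_gap: 0.0853
grip_force: 0.0
clock: 2.27
tcp_pos: [0.5214, -0.0855, 0.2513]
orientation: [-0.001, 0.684, 0.729, 0.0]
wrist_force: [0.6, -0.5, 0.5]
finger_gap: 0.0854
grip_force: 0.0
2.2667 [ 0.52144614 -0.0854641   0.2512728 ] [[-6.42981697e-02  9.97930498e-01 -6.82676770e-04]
 [ 9.97930357e-01  6.42987235e-02  8.22860054e-04]
 [ 8.65052389e-04 -6.28355477e-04 -9.99999428e-01]] [-3.14765999e-01  2.18040342e-01 -3.19855577e-02  1.32167432e+00
  5.71079410e-04  1.19168722e+00] [ 0.56894885 -0.4999199   0.49340944] [-0.02582491 -0.018975    0.025805  ]
1670 [ 0.52235381 -0.08049734  0.14803139] [[ 0.51327119 -0.12704642  0.13558898]
 [ 0.52237082 -0.07846051  0.14954078]
 [ 0.53154123 -0.04427382  0.15415503]]
[-0.05818124  0.51767038] ((0.5224995017051697, -0.0858428105711937), (0.01636042445898056, 0.08747538924217224), 3.71513295173645)
```

View pics/w1.png

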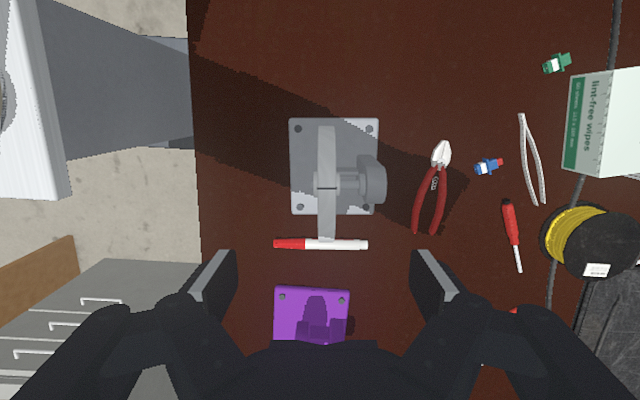

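Disc at wrist pixel (325,183) is centred in x=0.5225 with yaw 3.7°, and its witness line shows at (325,188). Next I descend and pinch.

```bash
cat > s.py <<'E'
from h import *
import json
from scipy.spatial.transform import Rotation as R
C=np.array([.5225,-.0875,.095]);X=np.array([.998,.0645,0])
s=env.get_state();q=s['orientation'];M=R.from_quat(q[[1,2,3,0]]).as_matrix()
th=np.arctan2(np.dot(np.cross([0,0,-1],M[:,2]),X),-M[2,2])
F,T=s['wrist_force'],s['ft_torque']
a=T@X;b=np.cross(s['tcp_pos']-C,F)@X
r=s['tcp_pos']-C; rad=np.hypot(r[2],r@[-.0645,.998,0]); ph=np.arctan2(-(r@[-.0645,.998,0]),r[2])
print('t%.2f tool%.1f pos%.1f rad%.4f ax%.4f T%.3f rxF%.3f sum%.3f F%s tau5 %.3f grip%.0f'%(s['clock'],np.degrees(th),np.degrees(ph),rad,r@X,a,b,a+b,np.round(F@np.c_[X,[-.0645,.998,0],[0,0,1]],1),s['tau'][4],s['grip_force']))
open('log.txt','a').write(json.dumps({k:np.asarray(v).tolist() for k,v in s.items()})+'\n')
E
python3 -m jog '[0.005,-0.01,-0.3,0,0,0,0.8, 0.005,-0.01,-0.3,0,0,0,0.8, 0.005,-0.01,-0.5,0,0,0,0.8, 0.005,-0.01,-0.615,0,0,0,0.8, 0.005,-0.01,-0.615,0,0,0,0.8, 0.005,-0.01,-0.615,0,0,0,0.8]' 60 >/dev/null
python3 s.py
python3 -m jog '[0,0,0,0,0,0,0.8,0,0,0,0,0,0,0.8]' >/dev/null;python3 s.py
python3 -m jog '[0,0,0,0,0,0,-1,0,0,0,0,0,0,-1,0,0,0,0,0,0,-1,0,0,0,0,0,0,-1,0,0,0,0,0,0,-1,0,0,0,0,0,0,-1,0,0,0,0,0,0,-1,0,0,0,0,0,0,-1,0,0,0,0,0,0,-1,0,0,0,0,0,0,-1]' 60;python3 s.py
```

```text
t2.82 tool0.1 pos1.7 rad0.0329 ax-0.0009 T-0.026 rxF0.016 sum-0.011 F[ 0.  -0.5  0.9] tau5 -0.003 grip0
t2.98 tool-0.1 pos4.5 rad0.0358 ax0.0018 T-0.023 rxF0.036 sum0.013 F[-0.5 -1.  -0.6] tau5 0.005 grip0
clock: 3.82
tcp_pos: [0.5245, -0.0902, 0.129]
orientation: [0.001, 0.685, 0.728, 0.001]
wrist_force: [5.1, 0.4, 0.4]
finger_gap: 0.015
grip_force: 61.3
t3.82 tool-0.0 pos4.8 rad0.0341 ax0.0018 T0.199 rxF-0.004 sum0.195 F[5.1 0.1 0.4] tau5 -0.672 grip61
```

```bash
python3 -m jog '[0.0005,-0.0072,-0.0003,0.0139,0.0009,0,-1, 0.0009,-0.0144,-0.0006,0.0277,0.0018,0,-1]'>/dev/null;python3 s.py
python3 -m jog '[0.0005,-0.0071,-0.0009,0.0139,0.0009,0,-1, 0.0009,-0.0142,-0.0019,0.0277,0.0018,0,-1]'>/dev/null;python3 s.py
python3 -m jog '[0.0005,-0.007,-0.0015,0.0139,0.0009,0,-1, 0.0009,-0.014,-0.0031,0.0277,0.0018,0,-1]'>/dev/null;python3 s.py
python3 -m jog '[0.0005,-0.0069,-0.0021,0.0139,0.0009,0,-1, 0.0009,-0.0137,-0.0043,0.0277,0.0018,0,-1]'>/dev/null;python3 s.py
python3 -m jog '[0.0005,-0.0067,-0.0027,0.0139,0.0009,0,-1, 0.0009,-0.0133,-0.0055,0.0277,0.0018,0,-1]'>/dev/null;python3 s.py
python3 -m jog '[0.0004,-0.0064,-0.0033,0.0139,0.0009,0,-1, 0.0008,-0.0127,-0.0066,0.0277,0.0018,0,-1]'>/dev/null;python3 s.py
```

```text
t3.98 tool5.0 pos9.5 rad0.0341 ax0.0018 T-0.365 rxF-0.007 sum-0.372 F[ 6.   1.1 -5.2] tau5 -0.698 grip61
t4.15 tool10.1 pos14.6 rad0.0340 ax0.0018 T-0.191 rxF0.008 sum-0.183 F[ 8.2  1.4 -6.3] tau5 -0.758 grip60
t4.32 tool15.1 pos19.7 rad0.0339 ax0.0018 T-0.414 rxF0.000 sum-0.413 F[ 8.3  2.7 -7.6] tau5 -0.604 grip60
t4.48 tool20.1 pos24.6 rad0.0339 ax0.0018 T-0.612 rxF0.059 sum-0.553 F[  8.8   2.7 -10.1] tau5 -0.429 grip60
t4.65 tool25.1 pos29.7 rad0.0338 ax0.0018 T-0.760 rxF0.045 sum-0.715 F[  9.4   4.4 -10.4] tau5 -0.282 grip60
t4.82 tool30.1 pos34.7 rad0.0338 ax0.0018 T-1.090 rxF0.073 sum-1.017 F[  9.3   5.4 -11.6] tau5 -0.156 grip60
```

```bash
python3 -m jog '[-0.0004,0.0064,0.0033,-0.0139,-0.0009,0,-1, -0.0008,0.0127,0.0066,-0.0277,-0.0018,0,-1]'>/dev/null;python3 s.py
python3 -m jog '[-0.0005,0.0067,0.0027,-0.0139,-0.0009,0,-1, -0.0009,0.0133,0.0055,-0.0277,-0.0018,0,-1]'>/dev/null;python3 s.py
python3 -m jog '[-0.0005,0.0069,0.0021,-0.0139,-0.0009,0,-1, -0.0009,0.0137,0.0043,-0.0277,-0.0018,0,-1]'>/dev/null;python3 s.py
python3 -m jog '[-0.0005,0.007,0.0015,-0.0139,-0.0009,0,-1, -0.0009,0.014,0.0031,-0.0277,-0.0018,0,-1]'>/dev/null;python3 s.py
python3 -m jog '[-0.0005,0.0071,0.0009,-0.0139,-0.0009,0,-1, -0.0009,0.0142,0.0019,-0.0277,-0.0018,0,-1]'>/dev/null;python3 s.py
python3 -m jog '[-0.0005,0.0072,0.0003,-0.0139,-0.0009,0,-1, -0.0009,0.0144,0.0006,-0.0277,-0.0018,0,-1]'>/dev/null;python3 s.py
echo open
python3 -m jog '[0,0,0,0,0,0,0,0,0,0,0,0,0,0,0,0,0,0,0,0,0,0,0,0,0,0,0,0]'>/dev/null;python3 s.py
python3 -m jog '[0.0027,-0.0413,-0.0111,0.0833,0.0054,0,0,0.0027,-0.0413,-0.0111,0.0833,0.0054,0,0,0.0027,-0.0413,-0.0111,0.0833,0.0054,0,0,0.0027,-0.0413,-0.0111,0.0833,0.0054,0,0]'>/dev/null;python3 s.py
python3 -m jog '[0.0023,-0.0364,-0.0209,0.0833,0.0054,0,0,0.0023,-0.0364,-0.0209,0.0833,0.0054,0,0,0.0023,-0.0364,-0.0209,0.0833,0.0054,0,0,0.0023,-0.0364,-0.0209,0.0833,0.0054,0,0]'>/dev/null;python3 s.py
```

```text
t4.98 tool24.9 pos33.1 rad0.0337 ax0.0019 T-1.196 rxF0.213 sum-0.982 F[  7.7  -0.1 -11.4] tau5 1.147 grip60
t5.15 tool19.7 pos27.7 rad0.0337 ax0.0019 T-1.605 rxF0.244 sum-1.361 F[  7.   -1.7 -12.3] tau5 1.629 grip60
t5.32 tool14.7 pos22.6 rad0.0338 ax0.0019 T-1.494 rxF0.224 sum-1.270 F[  7.1  -2.9 -10.2] tau5 1.646 grip61
t5.48 tool9.7 pos17.6 rad0.0339 ax0.0019 T-1.291 rxF0.210 sum-1.081 F[ 7.1 -3.9 -8.3] tau5 1.557 grip61
t5.65 tool4.7 pos12.6 rad0.0339 ax0.0019 T-1.125 rxF0.202 sum-0.923 F[ 6.1 -4.8 -5.6] tau5 1.417 grip61
t5.82 tool-0.3 pos7.6 rad0.0340 ax0.0019 T-0.929 rxF0.190 sum-0.739 F[ 4.4 -5.1 -3.9] tau5 1.273 grip61
open
t6.15 tool0.1 pos5.0 rad0.0332 ax-0.0003 T-0.038 rxF-0.001 sum-0.039 F[ 0.8 -0.   0.4] tau5 0.015 grip0
t6.48 tool15.0 pos23.6 rad0.0328 ax-0.0002 T-0.226 rxF-0.017 sum-0.243 F[0.6 0.5 0.1] tau5 0.942 grip0
t6.82 tool30.0 pos36.9 rad0.0315 ax-0.0005 T-0.419 rxF-0.002 sum-0.421 F[ 0.1  0.1 -0.1] tau5 1.393 grip0
```

```bash
cp log.txt log0.txt; : > log.txt
J="python3 -m jog"; s(){ python3 s.py >/dev/null; }; exec 3>&1 1>/dev/null
$J '[0.01,0.01,0,0,0,0,0,0.01,0.01,0,0,0,0,0,0.01,0.01,0,0,0,0,0]'; s
$J '[0,0,0,0,0,0,-1,0,0,0,0,0,0,-1,0,0,0,0,0,0,-1,0,0,0,0,0,0,-1,0,0,0,0,0,0,-1,0,0,0,0,0,0,-1]' 90; s
$J '[-0.0004,0.0065,0.003,-0.0139,-0.0009,0,-1]'; s
$J '[-0.0004,0.0065,0.003,-0.0139,-0.0009,0,-1]'; s
$J '[-0.0004,0.0065,0.003,-0.0139,-0.0009,0,-1]'; s
$J '[-0.0004,0.0065,0.003,-0.0139,-0.0009,0,-1]'; s
$J '[-0.0005,0.007,0.0019,-0.0139,-0.0009,0,-1]'; s
$J '[-0.0005,0.007,0.0019,-0.0139,-0.0009,0,-1]'; s
$J '[-0.0005,0.007,0.0019,-0.0139,-0.0009,0,-1]'; s
$J '[-0.0005,0.007,0.0019,-0.0139,-0.0009,0,-1]'; s
$J '[-0.0005,0.0072,0.0006,-0.0139,-0.0009,0,-1]'; s
$J '[-0.0005,0.0072,0.0006,-0.0139,-0.0009,0,-1]'; s
$J '[-0.0005,0.0072,0.0006,-0.0139,-0.0009,0,-1]'; s
$J '[-0.0005,0.0072,0.0006,-0.0139,-0.0009,0,-1]'; s
$J '[-0.0005,0.0072,-0.0006,-0.0139,-0.0009,0,-1]'; s
$J '[-0.0005,0.0072,-0.0006,-0.0139,-0.0009,0,-1]'; s
$J '[-0.0005,0.0072,-0.0006,-0.0139,-0.0009,0,-1]'; s
$J '[-0.0005,0.0072,-0.0006,-0.0139,-0.0009,0,-1]'; s
$J '[-0.0005,0.007,-0.0019,-0.0139,-0.0009,0,-1]'; s
$J '[-0.0005,0.007,-0.0019,-0.0139,-0.0009,0,-1]'; s
$J '[-0.0005,0.007,-0.0019,-0.0139,-0.0009,0,-1]'; s
$J '[-0.0005,0.007,-0.0019,-0.0139,-0.0009,0,-1]'; s
$J '[-0.0004,0.0065,-0.003,-0.0139,-0.0009,0,-1]'; s
$J '[-0.0004,0.0065,-0.003,-0.0139,-0.0009,0,-1]'; s
$J '[-0.0004,0.0065,-0.003,-0.0139,-0.0009,0,-1]'; s
$J '[-0.0004,0.0065,-0.003,-0.0139,-0.0009,0,-1]'; s
$J '[0.0004,-0.0065,0.003,0.0139,0.0009,0,-1]'; s
$J '[0.0004,-0.0065,0.003,0.0139,0.0009,0,-1]'; s
$J '[0.0004,-0.0065,0.003,0.0139,0.0009,0,-1]'; s
$J '[0.0004,-0.0065,0.003,0.0139,0.0009,0,-1]'; s
$J '[0.0005,-0.007,0.0019,0.0139,0.0009,0,-1]'; s
$J '[0.0005,-0.007,0.0019,0.0139,0.0009,0,-1]'; s
$J '[0.0005,-0.007,0.0019,0.0139,0.0009,0,-1]'; s
$J '[0.0005,-0.007,0.0019,0.0139,0.0009,0,-1]'; s
$J '[0.0005,-0.0072,0.0006,0.0139,0.0009,0,-1]'; s
$J '[0.0005,-0.0072,0.0006,0.0139,0.0009,0,-1]'; s
$J '[0.0005,-0.0072,0.0006,0.0139,0.0009,0,-1]'; s
$J '[0.0005,-0.0072,0.0006,0.0139,0.0009,0,-1]'; s
$J '[0.0005,-0.0072,-0.0006,0.0139,0.0009,0,-1]'; s
$J '[0.0005,-0.0072,-0.0006,0.0139,0.0009,0,-1]'; s
$J '[0.0005,-0.0072,-0.0006,0.0139,0.0009,0,-1]'; s
$J '[0.0005,-0.0072,-0.0006,0.0139,0.0009,0,-1]'; s
$J '[0.0005,-0.007,-0.0019,0.0139,0.0009,0,-1]'; s
$J '[0.0005,-0.007,-0.0019,0.0139,0.0009,0,-1]'; s
$J '[0.0005,-0.007,-0.0019,0.0139,0.0009,0,-1]'; s
$J '[0.0005,-0.007,-0.0019,0.0139,0.0009,0,-1]'; s
$J '[0.0004,-0.0065,-0.003,0.0139,0.0009,0,-1]'; s
$J '[0.0004,-0.0065,-0.003,0.0139,0.0009,0,-1]'; s
$J '[0.0004,-0.0065,-0.003,0.0139,0.0009,0,-1]'; s
$J '[0.0004,-0.0065,-0.003,0.0139,0.0009,0,-1]'; s
exec 1>&3
cat > ana.py <<'E'
import json,numpy as np,sys
from scipy.spatial.transform import Rotation as R
X=np.array([.998,.0645,0]);Y=np.array([-.0645,.998,0]);C=np.array([.5243,-.0885,.095])
def load(f):
    o=[]
    for l in open(f):
        s=json.loads(l);q=np.array(s['orientation']);M=R.from_quat(q[[1,2,3,0]]).as_matrix()
        th=np.arctan2(np.cross([0,0,-1],M[:,2])@X,-M[2,2]);F=np.array(s['wrist_force']);Fy,Fz=F@Y,F[2]
        Ft=Fy*np.cos(th)+Fz*np.sin(th);Fr=-Fy*np.sin(th)+Fz*np.cos(th)
        r=np.array(s['tcp_pos'])-C
        o.append([s['clock'],np.degrees(th),np.degrees(np.arctan2(-r@Y,r[2])),np.hypot(r@Y,r[2])*1e3,np.array(s['ft_torque'])@X+.03+.75*np.sin(th),Ft,Fr,F@X,s['tau'][4]])
    return np.array(o)
if __name__=='__main__':
    np.set_printoptions(suppress=True,precision=3,linewidth=150);print(load(sys.argv[1]))
E
python3 ana.py log.txt
```

```text
[[  7.067  29.913  26.47   31.358  -0.065  -0.463  -0.384   0.229   1.263]
 [  7.567  30.076  27.737  31.615   0.604   4.281   4.212  -2.758   1.097]
 [  7.65   27.706  26.174  31.674   1.487   5.651   6.929  -3.508   0.63 ]
 [  7.733  25.037  23.224  31.76    0.969   3.435   6.43   -3.179   1.142]
 [  7.817  22.457  20.516  31.866   0.711   2.244   5.586  -3.77    1.25 ]
 [  7.9    19.923  17.861  31.949   0.568   1.752   3.901  -3.286   1.236]
 [  7.983  17.394  15.297  32.022   0.556   1.349   5.773  -3.688   1.24 ]
 [  8.067  14.879  12.709  32.094   0.46    1.207   6.477  -3.299   1.19 ]
 [  8.15   12.364  10.152  32.205   0.429   2.005   5.061  -3.004   1.115]
 [  8.233   9.856   7.555  32.3     0.318  -0.13    4.013  -3.069   1.022]
 [  8.317   7.339   5.059  32.362   0.36    0.436   6.444  -3.184   0.958]
 [  8.4     4.828   2.497  32.452   0.375   0.318   6.719  -4.084   0.878]
 [  8.483   2.319  -0.081  32.521   0.211  -0.036   5.19   -3.093   0.784]
 [  8.567  -0.192  -2.565  32.652   0.149   0.035   4.396  -3.231   0.683]
 [  8.65   -2.703  -5.103  32.726   0.203  -0.007 
[... 1950 characters left out ...]
  6.021  -2.497  -0.727]
 [ 10.9    10.191   5.909  32.306   0.747   4.789   4.75   -2.165  -0.621]
 [ 10.983  12.7     8.46   32.175   0.847   4.923   6.208  -3.279  -0.486]
 [ 11.067  15.211  11.022  32.091   0.922   5.288   4.283  -3.362  -0.374]
 [ 11.15   17.724  13.57   32.008   0.939   5.493   4.36   -3.163  -0.278]
 [ 11.233  20.236  16.142  31.936   0.959   4.825   3.629  -2.691  -0.192]
 [ 11.317  22.743  18.699  31.851   1.021   5.004   4.769  -2.675  -0.048]
 [ 11.4    25.252  21.302  31.778   1.044   5.712   5.568  -2.754   0.054]
 [ 11.483  27.762  23.895  31.691   1.076   5.199   4.132  -2.997   0.135]
 [ 11.567  30.278  26.463  31.601   1.095   5.313   2.594  -1.915   0.2  ]]
```

```bash
cat > fit.py <<'E'
from ana import *
from scipy.optimize import least_squares
def rows(f,segs):
    a=load(f);o=[]
    for t0,t1,s,off in segs:
        m=(a[:,0]>t0)&(a[:,0]<t1);b=a[m];o.append(np.c_[b[:,4],b[:,5],b[:,6],np.radians(b[:,1]),np.full(len(b),s),np.radians(b[:,1]+off)])
    return np.vstack(o)
def fit(d,fixD=None,L=None):
    T,Ft,Fr,th,s,q=d.T
    cols=[np.sin(q),np.cos(q)];y=T.copy();n=['A','B']
    if fixD: y+=s*fixD
    else: cols.append(-s);n.append('D')
    if L: y-=L*Ft
    else: cols.append(Ft);n.append('L')
    H=np.stack(cols,1);x,_,_,_=np.linalg.lstsq(H,y,rcond=None);r=y-H@x
    cov=np.linalg.inv(H.T@H)*r.var()
    A,B=x[:2];print(dict(zip(n,x.round(3))),'sd',np.sqrt(np.diag(cov)).round(3),'rms',r.std().round(3),'G',np.hypot(A,B).round(3),'beta0',np.degrees(np.arctan2(B,A)).round(1))
if __name__=='__main__':
    d=rows('log.txt',[(7.95,9.6,-1,0),(10.0,12,1,0)])
    for D in(None,.26):
        for L in(None,.18,.2,.22,.24):fit(d,D,L)
E
python3 fit.py
python3 - <<'E'
from h import *
p,d=eyes.read_camera('side');cv2.imwrite('pics/s2.png',cv2.resize(p[150:280,240:420,::-1],(720,520),interpolation=2))
E
```

```text
{'A': np.float64(0.929), 'B': np.float64(0.392), 'D': np.float64(-0.169), 'L': np.float64(0.02)} sd [0.047 0.025 0.023 0.012] rms 0.03 G 1.009 beta0 22.9
{'A': np.float64(0.333), 'B': np.float64(0.054), 'D': np.float64(0.144)} sd [0.049 0.012 0.013] rms 0.074 G 0.338 beta0 9.3
{'A': np.float64(0.259), 'B': np.float64(0.012), 'D': np.float64(0.183)} sd [0.055 0.014 0.015] rms 0.082 G 0.259 beta0 2.7
{'A': np.float64(0.185), 'B': np.float64(-0.03), 'D': np.float64(0.222)} sd [0.06  0.015 0.016] rms 0.09 G 0.187 beta0 -9.1
{'A': np.float64(0.11), 'B': np.float64(-0.072), 'D': np.float64(0.261)} sd [0.065 0.016 0.017] rms 0.098 G 0.132 beta0 -33.0
{'A': np.float64(0.196), 'B': np.float64(-0.046), 'L': np.float64(0.228)} sd [0.082 0.023 0.008] rms 0.095 G 0.201 beta0 -13.3
{'A': np.float64(0.526), 'B': np.float64(0.05)} sd [0.076 0.021] rms 0.128 G 0.528 beta0 5.4
{'A': np.float64(0.387), 'B': np.float64(0.009)} sd [0.064 0.018] rms 0.107 G 0.387 beta0 1.4
{'A': np.float64(0.248), 'B': np.float64(-0.031)} sd [0.057 0.016] rms 0.096 G 0.25 beta0 -7.1
{'A': np.float64(0.109), 'B': np.float64(-0.072)} sd [0.058 0.016] rms 0.098 G 0.131 beta0 -33.2
```

View pics/s2.png

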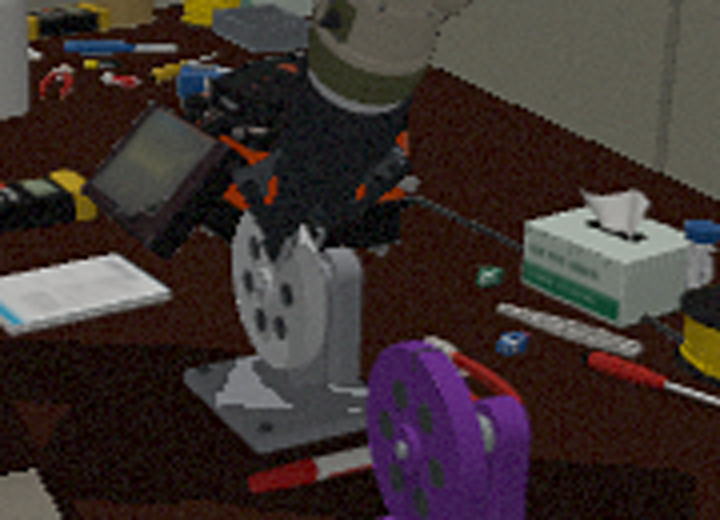

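The side crop shows the gripper holding the rim, tilted, and clear of the neighbouring things. The force data suggest the heavy side is now near the top. I'll turn the disc roughly 110° further and take tool-bias readings with the fingers open on the way.

```bash
mv log.txt log1.txt
J="python3 -m jog"; s(){ python3 s.py; }
$J '[0.0008,-0.0121,-0.0077,0.0277,0.0018,0,-1, 0.0015,-0.0235,-0.0165,0.0554,0.0036,0,-1, 0.0022,-0.0341,-0.0262,0.0831,0.0054,0,-1]' >/dev/null; s
$J '[0,0,0,0,0,0,0,0,0,0,0,0,0,0,0,0,0,0,0,0,0,0,0,0,0,0,0,0]' >/dev/null; s
$J '[-0.0022,0.0342,0.0262,-0.0831,-0.0054,0,0, -0.0022,0.0342,0.0262,-0.0831,-0.0054,0,0, -0.0048,0.074,0.0427,-0.1663,-0.0107,0,0, -0.0048,0.074,0.0427,-0.1663,-0.0107,0,0, -0.0076,0.1167,0.0483,-0.2494,-0.0161,0,0, -0.0076,0.1167,0.0483,-0.2494,-0.0161,0,0, -0.0076,0.1167,0.0483,-0.2494,-0.0161,0,0, -0.0076,0.1167,0.0483,-0.2494,-0.0161,0,0, -0.0076,0.1167,0.0483,-0.2494,-0.0161,0,0, -0.0076,0.1167,0.0483,-0.2494,-0.0161,0,0]' >/dev/null; s
$J '[0,0,0,0,0,0,0]' >/dev/null; s
$J '[-0.0028,0.0427,-0.0056,-0.0831,-0.0054,0,0, -0.0028,0.0427,-0.0056,-0.0831,-0.0054,0,0, -0.0054,0.0825,-0.0221,-0.1663,-0.0107,0,0, -0.0054,0.0825,-0.0221,-0.1663,-0.0107,0,0, -0.0076,0.1167,-0.0483,-0.2494,-0.0161,0,0, -0.0076,0.1167,-0.0483,-0.2494,-0.0161,0,0, -0.0076,0.1167,-0.0483,-0.2494,-0.0161,0,0, -0.0076,0.1167,-0.0483,-0.2494,-0.0161,0,0, -0.0076,0.1167,-0.0483,-0.2494,-0.0161,0,0, -0.0076,0.1167,-0.0483,-0.2494,-0.0161,0,0]' >/dev/null; s
$J '[0,0,0,0,0,0,0]' >/dev/null; s
$J '[0,0,0,0,0,0,-1,0,0,0,0,0,0,-1,0,0,0,0,0,0,-1,0,0,0,0,0,0,-1,0,0,0,0,0,0,-1,0,0,0,0,0,0,-1]' 90 >/dev/null; s
$J '[0.0007,-0.0106,0.0097,0.0277,0.0018,0,-1, 0.0014,-0.022,0.0185,0.0554,0.0036,0,-1, 0.0022,-0.0341,0.0262,0.0831,0.0054,0,-1, 0.003,-0.0468,0.0328,0.1108,0.0072,0,-1, 0.0039,-0.0601,0.0383,0.1386,0.009,0,-1, 0.0048,-0.0738,0.0426,0.1663,0.0107,0,-1, 0.0057,-0.0878,0.0457,0.194,0.0125,0,-1, 0.0066,-0.102,0.0476,0.2217,0.0143,0,-1, 0.0075,-0.1164,0.0482,0.2494,0.0161,0,-1]' >/dev/null; s
$J '[0.0009,-0.0144,-0.0006,0.0277,0.0018,0,-1, 0.0018,-0.0286,-0.0025,0.0554,0.0036,0,-1, 0.0028,-0.0426,-0.0056,0.0831,0.0054,0,-1, 0.0036,-0.0563,-0.0099,0.1108,0.0072,0,-1, 0.0045,-0.0696,-0.0154,0.1386,0.009,0,-1, 0.0053,-0.0823,-0.022,0.1663,0.0107,0,-1, 0.0061,-0.0944,-0.0297,0.194,0.0125,0,-1, 0.0068,-0.1058,-0.0385,0.2217,0.0143,0,-1, 0.0075,-0.1164,-0.0482,0.2494,0.0161,0,-1]' >/dev/null; s
$J '[0,0,0,0,0,0,0,0,0,0,0,0,0,0,0,0,0,0,0,0,0,0,0,0,0,0,0,0]' >/dev/null; s
python3 -c "
from h import *
print(env.get_state()['joint_pos'])"; python3 ana.py log.txt
```

```text
t11.87 tool45.3 pos43.6 rad0.0320 ax0.0019 T0.489 rxF-0.194 sum0.294 F[-3.8  8.3  0.1] tau5 0.707 grip95
t12.20 tool44.9 pos45.3 rad0.0324 ax0.0028 T-0.670 rxF0.001 sum-0.670 F[ 0.9 -0.2  0.2] tau5 1.446 grip0
t13.03 tool0.1 pos-0.2 rad0.0324 ax0.0027 T-0.017 rxF0.003 sum-0.015 F[ 0.3 -0.1  0.2] tau5 0.035 grip0
t13.12 tool0.1 pos1.2 rad0.0316 ax0.0025 T-0.030 rxF0.004 sum-0.026 F[ 0.1 -0.1  0.1] tau5 0.033 grip0
t13.95 tool-44.9 pos-46.1 rad0.0314 ax0.0028 T0.619 rxF-0.014 sum0.605 F[0.7 0.8 0.1] tau5 -2.326 grip0
t14.03 tool-44.9 pos-45.0 rad0.0316 ax0.0028 T0.610 rxF0.006 sum0.616 F[ 0.4 -0.2  0.1] tau5 -2.340 grip0
t14.53 tool-45.0 pos-45.5 rad0.0322 ax0.0020 T-0.141 rxF0.133 sum-0.008 F[-3.8 -0.1  5.7] tau5 -1.292 grip88
t15.28 tool0.4 pos-2.2 rad0.0315 ax0.0019 T0.508 rxF-0.127 sum0.381 F[ 0.4  3.7 -9.1] tau5 -1.833 grip88
t16.03 tool45.5 pos43.6 rad0.0309 ax0.0019 T0.944 rxF-0.200 sum0.744 F[-2.3 12.7 -3.9] tau5 0.059 grip88
t16.37 tool44.8 pos45.4 rad0.0326 ax0.0030 T-0.626 rxF0.018 sum-0.608 F[ 0.4 -0.4 -0.4] tau5 1.443 grip0
[-0.66459748  0.69255251  0.0956699   1.55781642  0.55444738  0.67278792]
[[ 11.867  45.323  42.081  31.233   1.052   5.895  -5.832  -3.771   0.707]
 [ 12.2    44.865  43.918  31.574  -0.111  -0.027   0.291   0.855   1.446]
 [ 13.033   0.057  -2.188  32.379   0.014  -0.083   0.24    0.272   0.035]
 [ 13.117   0.074  -0.865  31.601   0.001  -0.14    0.054   0.122   0.033]
 [ 13.95  -44.859 -47.469  32.177   0.12    0.449   0.649   0.694  -2.326]
 [ 14.033 -44.879 -46.396  32.394   0.111  -0.184  -0.081   0.431  -2.34 ]
 [ 14.533 -45.021 -46.857  32.999  -0.641  -4.091   3.935  -3.786  -1.292]
 [ 15.283   0.417  -4.186  31.599   0.543   3.618  -9.088   0.422  -1.833]
 [ 16.033  45.511  42.118  30.154   1.509   6.086 -11.82   -2.314   0.059]
 [ 16.367  44.822  43.96   31.797  -0.067  -0.558   0.029   0.351   1.443]]
```

```bash
sed -i 's/+.03+.75\*/+.02+.89*/' ana.py; sed -i "s/rows('log.txt'/rows('log1.txt'/; s/(None,.18,.2,.22,.24)/(None,.2,.22,.24,.26,.28)/" fit.py; python3 fit.py
python3 - <<'E'
from fit import *
d=rows('log1.txt',[(7.95,9.6,-1,0),(10.0,12,1,0)])
for L in(.22,.25,.28):
    M=d[:,0]-L*d[:,1]+d[:,4]*.26
    print(L,[(round(np.degrees(d[i:i+4,3].mean())),int(d[i,4]),round(M[i:i+4].mean(),3)) for i in range(0,len(M)-3,4)])
E
```

```text
{'A': np.float64(1.069), 'B': np.float64(0.381), 'D': np.float64(-0.168), 'L': np.float64(0.02)} sd [0.047 0.025 0.023 0.011] rms 0.03 G 1.135 beta0 19.6
{'A': np.float64(0.399), 'B': np.float64(0.002), 'D': np.float64(0.183)} sd [0.054 0.014 0.015] rms 0.082 G 0.399 beta0 0.3
{'A': np.float64(0.325), 'B': np.float64(-0.04), 'D': np.float64(0.222)} sd [0.06  0.015 0.016] rms 0.09 G 0.327 beta0 -7.0
{'A': np.float64(0.25), 'B': np.float64(-0.082), 'D': np.float64(0.261)} sd [0.065 0.016 0.017] rms 0.098 G 0.264 beta0 -18.1
{'A': np.float64(0.176), 'B': np.float64(-0.124), 'D': np.float64(0.3)} sd [0.07  0.018 0.019] rms 0.106 G 0.215 beta0 -35.2
{'A': np.float64(0.102), 'B': np.float64(-0.166), 'D': np.float64(0.339)} sd [0.076 0.019 0.02 ] rms 0.114 G 0.195 beta0 -58.5
{'A': np.float64(0.336), 'B': np.float64(-0.057), 'L': np.float64(0.228)} sd [0.082 0.023 0.008] rms 0.095 G 0.341 beta0 -9.6
{'A': np.float64(0.527), 'B': np.float64(-0.001)} sd [0.064 0.018] rms 0.107 G 0.527 beta0 -0.1
{'A': np.float64(0.388), 'B': np.float64(-0.041)} sd [0.057 0.016] rms 0.096 G 0.39 beta0 -6.1
{'A
[... 398 characters left out ...]
at64(-0.134)), (-27, -1, np.float64(-0.192)), (-11, 1, np.float64(-0.062)), (-1, 1, np.float64(-0.019)), (9, 1, np.float64(0.015)), (19, 1, np.float64(0.122))]
0.25 [(14, -1, np.float64(-0.073)), (4, -1, np.float64(-0.035)), (-6, -1, np.float64(-0.16)), (-17, -1, np.float64(-0.1)), (-27, -1, np.float64(-0.138)), (-11, 1, np.float64(-0.16)), (-1, 1, np.float64(-0.141)), (9, 1, np.float64(-0.123)), (19, 1, np.float64(-0.033))]
0.28 [(14, -1, np.float64(-0.107)), (4, -1, np.float64(-0.04)), (-6, -1, np.float64(-0.159)), (-17, -1, np.float64(-0.066)), (-27, -1, np.float64(-0.085)), (-11, 1, np.float64(-0.259)), (-1, 1, np.float64(-0.263)), (9, 1, np.float64(-0.261)), (19, 1, np.float64(-0.187))]
```

L, the lever from the torque reference point to the spindle, has to be known. I'll measure it by pressing the closed fingertips sideways against the rim at spindle height, where the push goes through the spindle.

```bash
mv log.txt log2.txt
J="python3 -m jog"; s(){ python3 s.py; }
$J '[0.01,-0.15,0.15,0,0,0,0, 0.01,-0.3,0.35,0,0,0,0, 0.01,-0.3,0.6,0,0,0,0, 0,0,0.7,-0.0831,-0.0054,0,0, 0,0.2,0.7,-0.1663,-0.0107,0,-1, 0,0.5,0.7,-0.2494,-0.0161,0,-1, 0,0.5,0.7,-0.2494,-0.0161,0,-1, 0,0.5,0.7,-0.2494,-0.0161,0,-1, 0,0.5,0.7,-0.2494,-0.0161,0,-1, 0,0.5,0.7,-0.2494,-0.0161,0,-1]'; s
$J '[0,0,-0.4,0,0,0,-1,0,0,-0.8,0,0,0,-1,0,0,-0.84,0,0,0,-1,0,0,-0.84,0,0,0,-1,0,0,-0.84,0,0,0,-1,0,0,-0.84,0,0,0,-1]'; s
```

```text
clock: 17.2
tcp_pos: [0.5262, -0.0065, 0.2615]
orientation: [0.006, 0.683, 0.73, 0.002]
wrist_force: [-0.2, 0.5, 0.4]
finger_gap: -0.0002
grip_force: 0.0
t17.20 tool-0.4 pos-25.8 rad0.1850 ax0.0089 T0.027 rxF-0.056 sum-0.029 F[-0.2  0.5  0.4] tau5 -0.185 grip0
clock: 17.7
tcp_pos: [0.5245, -0.0095, 0.0889]
orientation: [-0.001, 0.685, 0.729, -0.0]
wrist_force: [0.5, -0.6, 1.4]
finger_gap: -0.0002
grip_force: 0.0
t17.70 tool0.1 pos-94.5 rad0.0780 ax0.0070 T-0.016 rxF0.106 sum0.090 F[ 0.5 -0.7  1.4] tau5 -0.003 grip0
```

```bash
rm log.txt
J="python3 -m jog"; s(){ python3 s.py; }; 
$J '[0,-0.03,0,0,0,0,-1,0,-0.03,0,0,0,0,-1]'>/dev/null; s
$J '[0,-0.015,0,0,0,0,-1,0,-0.015,0,0,0,0,-1]'>/dev/null; s
$J '[0,-0.01,0,0,0,0,-1,0,-0.01,0,0,0,0,-1]'>/dev/null; s
$J '[0,-0.01,0,0,0,0,-1,0,-0.01,0,0,0,0,-1]'>/dev/null; s
$J '[0,-0.01,0,0,0,0,-1,0,-0.01,0,0,0,0,-1]'>/dev/null; s
```

```text
t17.87 tool0.2 pos-92.3 rad0.0717 ax0.0098 T1.446 rxF-0.024 sum1.422 F[-1.8  6.9 -0.6] tau5 -1.727 grip3
t18.03 tool0.6 pos-92.3 rad0.0714 ax0.0097 T3.337 rxF0.061 sum3.397 F[-0.1 16.6  0.2] tau5 -4.541 grip8
t18.20 tool0.8 pos-92.3 rad0.0713 ax0.0097 T4.552 rxF0.187 sum4.738 F[ 0.4 22.5  1.7] tau5 -6.301 grip11
t18.37 tool1.0 pos-92.2 rad0.0712 ax0.0097 T5.864 rxF0.185 sum6.049 F[ 1.4 29.4  1.5] tau5 -8.105 grip15
t18.53 tool1.2 pos-92.2 rad0.0711 ax0.0096 T7.022 rxF0.283 sum7.305 F[ 2.3 34.9  2.6] tau5 -9.918 grip18
```

L to the contact is about 0.2015, which makes the lever to the spindle when gripping about 0.2365. Now I back off and re-approach at a -45° tilt.

```bash
rm log.txt
J="python3 -m jog"; s(){ python3 s.py; }
$J '[0,0.15,0,0,0,0,-1,0,0.15,0.2,0,0,0,-1,0,0.15,0.6,0,0,0,0,0,0.15,0.6,-0.0831,-0.0054,0,0,0,0.15,0.6,-0.0831,-0.0054,0,0,0,0.15,0.6,-0.1663,-0.0107,0,0,0,0.15,0.6,-0.1663,-0.0107,0,0,0,0.15,0.6,-0.2494,-0.0161,0,0,0,0.15,0.6,-0.2494,-0.0161,0,0,0,0.15,0.6,-0.2494,-0.0161,0,0,0,0.15,0.6,-0.2494,-0.0161,0,0,0,0.15,0.6,-0.2494,-0.0161,0,0]'
$J '[0,0,0,0,0,0,0,0,0,0,0,0,0,0,0,0,0,0,0,0,0]'; s
```

```text
clock: 19.53
tcp_pos: [0.5278, 0.0053, 0.211]
orientation: [0.28, 0.634, 0.673, -0.259]
wrist_force: [0.1, 0.2, 0.2]
finger_gap: 0.0424
grip_force: 0.0
clock: 19.78
tcp_pos: [0.5268, 0.0038, 0.2102]
orientation: [0.28, 0.634, 0.672, -0.26]
wrist_force: [0.6, -0.3, -0.2]
finger_gap: 0.0426
grip_force: 0.0
t19.78 tool-44.9 pos-38.3 rad0.1467 ax0.0102 T0.619 rxF0.020 sum0.639 F[ 0.6 -0.4 -0.2] tau5 -2.294 grip0
```

```bash
rm log.txt
J="python3 -m jog"; s(){ python3 s.py; }
$J '[-0.02,0,-0.12,0,0,0,0,-0.02,0,-0.12,0,0,0,0,-0.02,-0.12,-0.24,0,0,0,0,-0.02,-0.24,-0.36,0,0,0,0,-0.02,-0.34,-0.46,0,0,0,0,-0.02,-0.34,-0.46,0,0,0,0,-0.02,-0.34,-0.46,0,0,0,0,-0.02,-0.34,-0.46,0,0,0,0]'; s
$J '[0,0,0,0,0,0,0,0,0,0,0,0,0,0]'; s
```

```text
clock: 20.45
tcp_pos: [0.5228, -0.0636, 0.1179]
orientation: [0.279, 0.634, 0.673, -0.261]
wrist_force: [-0.1, -0.3, 0.1]
finger_gap: 0.0425
grip_force: 0.0
t20.45 tool-44.9 pos-46.2 rad0.0330 ax0.0018 T0.608 rxF0.009 sum0.617 F[-0.1 -0.3  0.1] tau5 -2.350 grip0
clock: 20.62
tcp_pos: [0.5235, -0.0626, 0.118]
orientation: [0.28, 0.633, 0.673, -0.26]
wrist_force: [0.5, -0.4, 0.4]
finger_gap: 0.0427
grip_force: 0.0
t20.62 tool-44.9 pos-47.1 rad0.0338 ax0.0026 T0.616 rxF0.021 sum0.636 F[ 0.5 -0.4  0.4] tau5 -2.378 grip0
```

```bash
rm log.txt
J="python3 -m jog"; s(){ python3 s.py; }; exec 3>&1 1>/dev/null
$J '[0,0,0,0,0,0,-1,0,0,0,0,0,0,-1,0,0,0,0,0,0,-1,0,0,0,0,0,0,-1,0,0,0,0,0,0,-1,0,0,0,0,0,0,-1]' 90; s
$J '[0.0004,-0.0055,0.0046,0.0139,0.0009,0,-1]'; s
$J '[0.0004,-0.0055,0.0046,0.0139,0.0009,0,-1]'; s
$J '[0.0004,-0.0055,0.0046,0.0139,0.0009,0,-1]'; s
$J '[0.0004,-0.0055,0.0046,0.0139,0.0009,0,-1]'; s
$J '[0.0004,-0.0062,0.0036,0.0139,0.0009,0,-1]'; s
$J '[0.0004,-0.0062,0.0036,0.0139,0.0009,0,-1]'; s
$J '[0.0004,-0.0062,0.0036,0.0139,0.0009,0,-1]'; s
$J '[0.0004,-0.0062,0.0036,0.0139,0.0009,0,-1]'; s
$J '[0.0004,-0.0068,0.0025,0.0139,0.0009,0,-1]'; s
$J '[0.0004,-0.0068,0.0025,0.0139,0.0009,0,-1]'; s
$J '[0.0004,-0.0068,0.0025,0.0139,0.0009,0,-1]'; s
$J '[0.0004,-0.0068,0.0025,0.0139,0.0009,0,-1]'; s
$J '[0.0005,-0.0071,0.0012,0.0139,0.0009,0,-1]'; s
$J '[0.0005,-0.0071,0.0012,0.0139,0.0009,0,-1]'; s
$J '[0.0005,-0.0071,0.0012,0.0139,0.0009,0,-1]'; s
$J '[0.0005,-0.0071,0.0012,0.0139,0.0009,0,-1]'; s
$J '[0.0005,-0.0072,0,0.0139,0.0009,0,-1]'; s
$J '[0.0005,-0.0072,0,0.0139,0.0009,0,-1]'; s
$J '[0.0005,-0.0072,0,0.0139,0.0009,0,-1]'; s
$J '[0.0005,-0.0072,0,0.0139,0.0009,0,-1]'; s
$J '[0.0005,-0.0071,-0.0012,0.0139,0.0009,0,-1]'; s
$J '[0.0005,-0.0071,-0.0012,0.0139,0.0009,0,-1]'; s
$J '[0.0005,-0.0071,-0.0012,0.0139,0.0009,0,-1]'; s
$J '[0.0005,-0.0071,-0.0012,0.0139,0.0009,0,-1]'; s
$J '[0.0004,-0.0068,-0.0025,0.0139,0.0009,0,-1]'; s
$J '[0.0004,-0.0068,-0.0025,0.0139,0.0009,0,-1]'; s
$J '[0.0004,-0.0068,-0.0025,0.0139,0.0009,0,-1]'; s
$J '[0.0004,-0.0068,-0.0025,0.0139,0.0009,0,-1]'; s
$J '[0.0004,-0.0062,-0.0036,0.0139,0.0009,0,-1]'; s
$J '[0.0004,-0.0062,-0.0036,0.0139,0.0009,0,-1]'; s
$J '[0.0004,-0.0062,-0.0036,0.0139,0.0009,0,-1]'; s
$J '[0.0004,-0.0062,-0.0036,0.0139,0.0009,0,-1]'; s
$J '[0.0004,-0.0055,-0.0046,0.0139,0.0009,0,-1]'; s
$J '[0.0004,-0.0055,-0.0046,0.0139,0.0009,0,-1]'; s
$J '[0.0004,-0.0055,-0.0046,0.0139,0.0009,0,-1]'; s
$J '[0.0004,-0.0055,-0.0046,0.0139,0.0009,0,-1]'; s
$J '[-0.0004,0.0055,0.0046,-0.0139,-0.0009,0,-1]'; s
$J '[-0.0004,0.0055,0.0046,-0.0139,-0.0009,0,-1]'; s
$J '[-0.0004,0.0055,0.0046,-0.0139,-0.0009,0,-1]'; s
$J '[-0.0004,0.0055,0.0046,-0.0139,-0.0009,0,-1]'; s
$J '[-0.0004,0.0062,0.0036,-0.0139,-0.0009,0,-1]'; s
$J '[-0.0004,0.0062,0.0036,-0.0139,-0.0009,0,-1]'; s
$J '[-0.0004,0.0062,0.0036,-0.0139,-0.0009,0,-1]'; s
$J '[-0.0004,0.0062,0.0036,-0.0139,-0.0009,0,-1]'; s
$J '[-0.0004,0.0068,0.0025,-0.0139,-0.0009,0,-1]'; s
$J '[-0.0004,0.0068,0.0025,-0.0139,-0.0009,0,-1]'; s
$J '[-0.0004,0.0068,0.0025,-0.0139,-0.0009,0,-1]'; s
$J '[-0.0004,0.0068,0.0025,-0.0139,-0.0009,0,-1]'; s
$J '[-0.0005,0.0071,0.0012,-0.0139,-0.0009,0,-1]'; s
$J '[-0.0005,0.0071,0.0012,-0.0139,-0.0009,0,-1]'; s
$J '[-0.0005,0.0071,0.0012,-0.0139,-0.0009,0,-1]'; s
$J '[-0.0005,0.0071,0.0012,-0.0139,-0.0009,0,-1]'; s
$J '[-0.0005,0.0072,0,-0.0139,-0.0009,0,-1]'; s
$J '[-0.0005,0.0072,0,-0.0139,-0.0009,0,-1]'; s
$J '[-0.0005,0.0072,0,-0.0139,-0.0009,0,-1]'; s
$J '[-0.0005,0.0072,0,-0.0139,-0.0009,0,-1]'; s
$J '[-0.0005,0.0071,-0.0012,-0.0139,-0.0009,0,-1]'; s
$J '[-0.0005,0.0071,-0.0012,-0.0139,-0.0009,0,-1]'; s
$J '[-0.0005,0.0071,-0.0012,-0.0139,-0.0009,0,-1]'; s
$J '[-0.0005,0.0071,-0.0012,-0.0139,-0.0009,0,-1]'; s
$J '[-0.0004,0.0068,-0.0025,-0.0139,-0.0009,0,-1]'; s
$J '[-0.0004,0.0068,-0.0025,-0.0139,-0.0009,0,-1]'; s
$J '[-0.0004,0.0068,-0.0025,-0.0139,-0.0009,0,-1]'; s
$J '[-0.0004,0.0068,-0.0025,-0.0139,-0.0009,0,-1]'; s
$J '[-0.0004,0.0062,-0.0036,-0.0139,-0.0009,0,-1]'; s
$J '[-0.0004,0.0062,-0.0036,-0.0139,-0.0009,0,-1]'; s
$J '[-0.0004,0.0062,-0.0036,-0.0139,-0.0009,0,-1]'; s
$J '[-0.0004,0.0062,-0.0036,-0.0139,-0.0009,0,-1]'; s
$J '[-0.0004,0.0055,-0.0046,-0.0139,-0.0009,0,-1]'; s
$J '[-0.0004,0.0055,-0.0046,-0.0139,-0.0009,0,-1]'; s
$J '[-0.0004,0.0055,-0.0046,-0.0139,-0.0009,0,-1]'; s
$J '[-0.0004,0.0055,-0.0046,-0.0139,-0.0009,0,-1]'; s
exec 1>&3; mv log.txt log3.txt
python3 - <<'E'
from fit import *
a=load('log3.txt')
np.set_printoptions(suppress=True,precision=3,linewidth=130)
M=a[:,4]-.2365*a[:,5]
for i in range(1,len(a)): print(*a[i,[0,1,2,3,4,5,6]].round(2),M[i].round(3))
i=np.arange(len(a));t=a[:,0];t1=t[0]+36/12.
for L in(.23,.2365,.243):
  for D in(None,.26):
    fit(rows('log3.txt',[(t[0]+.4,t1+.02,1,0),(t1+.4,99,-1,0)]),D,L)
E
```

```text
21.2 -42.53 -47.17 34.14 -0.64 -2.35 6.74 -0.082
21.28 -39.87 -44.45 34.08 -0.1 -0.44 6.83 0.005
21.37 -37.3 -41.91 34.04 0.12 0.14 5.72 0.09
21.45 -34.76 -39.46 33.95 0.3 1.1 4.85 0.04
21.53 -32.24 -37.02 33.88 0.38 1.76 6.89 -0.034
21.62 -29.72 -34.59 33.79 0.38 2.33 6.68 -0.166
21.7 -27.21 -32.14 33.74 0.48 1.68 6.23 0.085
21.78 -24.7 -29.68 33.66 0.44 2.26 5.59 -0.099
21.87 -22.18 -27.24 33.59 0.55 2.65 7.37 -0.076
21.95 -19.67 -24.77 33.49 0.63 3.22 7.74 -0.13
22.03 -17.16 -22.32 33.42 0.78 3.1 5.97 0.043
22.12 -14.65 -19.86 33.34 0.74 3.24 4.49 -0.03
22.2 -12.14 -17.41 33.26 0.79 4.15 7.9 -0.187
22.28 -9.63 -14.91 33.17 0.91 4.17 7.47 -0.078
22.37 -7.11 -12.47 33.07 0.86 4.13 6.79 -0.118
22.45 -4.6 -9.95 32.99 0.99 4.62 7.01 -0.102
22.53 -2.09 -7.47 32.9 1.08 4.84 8.38 -0.066
22.62 0.42 -4.94 32.83 1.02 6.13 7.5 -0.428
22.7 2.93 -2.44 32.74 1.08 5.1 7.07 -0.13
22.78 5.44 0.06 32.65 1.14 5.37 5.3 -0.13
22.87 7.95 2.57 32.55 1.2 5.43 6.53 -0.081
22.95 10.46 5.08 32.47 1.28 5.77 6.66 -0.087
23.03 12.97 7.63 32.4 1.3 6.04 6.09 -0.129
23.12 15.49 10.15 32.3 1.25 5.98 4.82 -0.165
23.
[... 2187 characters left out ...]
44.97 33.7 -1.58 -7.63 -1.35 0.223
{'A': np.float64(-0.098), 'B': np.float64(0.113), 'D': np.float64(0.189)} sd [0.033 0.014 0.013] rms 0.1 G 0.15 beta0 130.8
{'A': np.float64(-0.051), 'B': np.float64(0.113)} sd [0.038 0.017] rms 0.121 G 0.124 beta0 114.2
{'A': np.float64(-0.135), 'B': np.float64(0.11), 'D': np.float64(0.218)} sd [0.034 0.014 0.013] rms 0.103 G 0.174 beta0 140.7
{'A': np.float64(-0.107), 'B': np.float64(0.11)} sd [0.035 0.015] rms 0.11 G 0.154 beta0 134.2
{'A': np.float64(-0.172), 'B': np.float64(0.108), 'D': np.float64(0.248)} sd [0.034 0.014 0.014] rms 0.105 G 0.203 beta0 147.9
{'A': np.float64(-0.164), 'B': np.float64(0.108)} sd [0.033 0.014] rms 0.106 G 0.196 beta0 146.7
```

```bash
cat > joint.py <<'E'
from fit import *
import itertools
def go(d,bias=True,D=None,Lfix=None,pr=True):
    T,Ft,Fr,th,s,q=d.T
    y=Ft.copy();cols=[-np.sin(q),-np.cos(q)]
    if bias: cols+=[np.ones_like(T),np.sin(th)]
    if Lfix: y-=(T+s*(D or 0))/Lfix
    else: cols.append(T+s*(D or 0))
    if not D: cols.append(s)
    H=np.stack(cols,1);x=np.linalg.lstsq(H,y,rcond=None)[0];r=y-H@x;cov=np.linalg.inv(H.T@H)*r.var()
    k=1/Lfix if Lfix else x[4 if bias else 2]
    A,B=x[:2]/k
    print('bias',bias,'D',D or round(x[-1]/k,3),'L %.4f'%(1/k),'A %.3f+-%.3f B %.3f+-%.3f G %.3f beta0 %.1f'%(A,cov[0,0]**.5/k,B,cov[1,1]**.5/k,np.hypot(A,B),np.degrees(np.arctan2(B,A))),'b',(x[2:4]/k).round(3) if bias else '','rms',r.std().round(2))
if __name__=='__main__':
    a=load('log3.txt');t=a[:,0];t1=t[0]+3
    S3=[(t[0]+.4,t1+.02,1,180),(t1+.4,99,-1,180)];S1=[(7.95,9.6,-1,0),(10.0,12,1,0)]
    d1=rows('log1.txt',S1);d3=rows('log3.txt',S3)
    for nm,d in(('joint',np.vstack([d1,d3])),('d1',d1),('d3',d3)):
        print(nm)
        for bias in((True,False) if nm=='joint' else (False,)):
            for D,L in((None,None),(.26,None),(.26,.2365),(.26,.243)): go(d,bias,D,L)
E
python3 joint.py
```

```text
joint
bias True D 0.289 L 0.2526 A 0.219+-0.040 B -0.106+-0.012 G 0.243 beta0 -25.8 b [0.001 0.009] rms 0.42
bias True D 0.26 L 0.2454 A 0.198+-0.035 B -0.099+-0.011 G 0.222 beta0 -26.6 b [-0.008 -0.013] rms 0.42
bias True D 0.26 L 0.2365 A 0.190+-0.035 B -0.092+-0.011 G 0.211 beta0 -25.8 b [-0.018 -0.083] rms 0.44
bias True D 0.26 L 0.2430 A 0.196+-0.035 B -0.097+-0.011 G 0.219 beta0 -26.4 b [-0.011 -0.032] rms 0.42
bias False D 0.286 L 0.2516 A 0.219+-0.036 B -0.105+-0.011 G 0.243 beta0 -25.6 b  rms 0.42
bias False D 0.26 L 0.2464 A 0.196+-0.031 B -0.102+-0.011 G 0.220 beta0 -27.5 b  rms 0.42
bias False D 0.26 L 0.2365 A 0.144+-0.030 B -0.096+-0.011 G 0.173 beta0 -33.7 b  rms 0.46
bias False D 0.26 L 0.2430 A 0.178+-0.029 B -0.100+-0.011 G 0.204 beta0 -29.3 b  rms 0.43
d1
bias False D 0.34 L 0.2809 A 0.098+-0.670 B -0.168+-0.247 G 0.195 beta0 -59.6 b  rms 0.41
bias False D 0.26 L 0.2398 A 0.250+-0.092 B -0.082+-0.022 G 0.263 beta0 -18.1 b  rms 0.41
bias False D 0.26 L 0.2365 A 0.274+-0.057 B -0.075+-0.016 G 0.284 beta0 -15.3 b  rms 0.41
bias False D 0.26 L 0.2430 A 0.228+-0.059 B -0.088+-0.016 G 0.245 beta0 -21.1 b  rms 0.41
d3
bias False D 6.14 L 1.5504 A 7.618+-2.051 B 0.445+-0.364 G 7.631 beta0 3.3 b  rms 0.4
bias False D 0.26 L 0.2461 A 0.191+-0.041 B -0.106+-0.015 G 0.218 beta0 -29.2 b  rms 0.43
bias False D 0.26 L 0.2365 A 0.107+-0.035 B -0.110+-0.015 G 0.154 beta0 -45.8 b  rms 0.47
bias False D 0.26 L 0.2430 A 0.164+-0.033 B -0.108+-0.014 G 0.196 beta0 -33.3 b  rms 0.44
```

The joint fit gives G ≈ 0.21, D ≈ 0.26 and a lowest position at tool angle ≈ +26° in this grip. I'll turn the disc so the estimate lies near tool angle 0, re-grip, and do a confirming sweep both ways through the bottom.

```bash
rm -f log.txt
J="python3 -m jog"; s(){ python3 s.py; }; exec 3>&1 1>/dev/null
$J '[0.0007,-0.0106,0.0097,0.0277,0.0018,0,-1, 0.0014,-0.022,0.0185,0.0554,0.0036,0,-1, 0.0022,-0.0341,0.0262,0.0831,0.0054,0,-1, 0.003,-0.0468,0.0328,0.1108,0.0072,0,-1, 0.0039,-0.0601,0.0383,0.1386,0.009,0,-1, 0.0048,-0.0738,0.0426,0.1663,0.0107,0,-1, 0.0057,-0.0878,0.0457,0.194,0.0125,0,-1, 0.0066,-0.102,0.0476,0.2217,0.0143,0,-1, 0.0075,-0.1164,0.0482,0.2494,0.0161,0,-1]'; s
$J '[0.0009,-0.0144,-0.0006,0.0277,0.0018,0,-1, 0.0018,-0.0286,-0.0025,0.0554,0.0036,0,-1, 0.0028,-0.0426,-0.0056,0.0831,0.0054,0,-1, 0.0036,-0.0563,-0.0099,0.1108,0.0072,0,-1]'; s
$J '[0,0,0,0,0,0,0,0,0,0,0,0,0,0,0,0,0,0,0,0,0,0,0,0,0,0,0,0]'; s
$J '[-0.0048,0.0737,0.009,-0.1441,-0.0093,0,0,-0.0048,0.0737,0.009,-0.1441,-0.0093,0,0,-0.0048,0.0737,0.009,-0.1441,-0.0093,0,0,-0.0048,0.0737,0.009,-0.1441,-0.0093,0,0,-0.0048,0.0737,0.009,-0.1441,-0.0093,0,0,-0.0048,0.0737,0.009,-0.1441,-0.0093,0,0]'; s
$J '[0,0,0,0,0,0,0,0,0,0,0,0,0,0]'; s
exec 1>&3; python3 ana.py log.txt
```

```text
[[ 27.867   0.456  -5.812  32.075   1.078   5.111  -8.18    3.211  -2.789]
 [ 28.2    20.481  14.375  31.4     1.494   7.245  -6.192   3.614  -1.994]
 [ 28.533  19.927  16.623  30.934   0.037   0.089   0.869  -0.148   0.916]
 [ 29.033  -5.943 -13.183  32.959   0.047  -0.449   0.01   -0.681  -0.425]
 [ 29.2    -5.923  -8.776  31.733   0.062  -0.272  -0.498   0.866  -0.301]]
```

```bash
mv log.txt log3b.txt
J="python3 -m jog"; s(){ python3 s.py; }; exec 3>&1 1>/dev/null
$J '[0,0,0,0,0,0,-1,0,0,0,0,0,0,-1,0,0,0,0,0,0,-1,0,0,0,0,0,0,-1,0,0,0,0,0,0,-1,0,0,0,0,0,0,-1]' 90; s
$J '[0.0004,-0.0065,0.0004,0.0139,0.0009,0,-1]'; s
$J '[0.0004,-0.0065,0.0002,0.0139,0.0009,0,-1]'; s
$J '[0.0004,-0.0065,-0.0002,0.0139,0.0009,0,-1]'; s
$J '[0.0004,-0.0065,-0.0004,0.0139,0.0009,0,-1]'; s
$J '[0.0004,-0.0065,-0.0006,0.0139,0.0009,0,-1]'; s
$J '[0.0004,-0.0065,-0.0008,0.0139,0.0009,0,-1]'; s
$J '[0.0004,-0.0063,-0.0017,0.0139,0.0009,0,-1]'; s
$J '[0.0004,-0.0063,-0.0017,0.0139,0.0009,0,-1]'; s
$J '[0.0004,-0.0063,-0.0017,0.0139,0.0009,0,-1]'; s
$J '[0.0004,-0.0063,-0.0017,0.0139,0.0009,0,-1]'; s
$J '[0.0004,-0.0059,-0.0027,0.0139,0.0009,0,-1]'; s
$J '[0.0004,-0.0059,-0.0027,0.0139,0.0009,0,-1]'; s
$J '[0.0004,-0.0059,-0.0027,0.0139,0.0009,0,-1]'; s
$J '[0.0004,-0.0059,-0.0027,0.0139,0.0009,0,-1]'; s
$J '[0.0004,-0.0055,-0.0035,0.0139,0.0009,0,-1]'; s
$J '[0.0004,-0.0055,-0.0035,0.0139,0.0009,0,-1]'; s
$J '[-0.0004,0.0055,0.0035,-0.0139,-0.0009,0,-1]'; s
$J '[-0.0004,0.0055,0.0035,-0.0139,-0.0009,0,-1]'; s
$J '[-0.0004,0.0059,0.0027,-0.0139,-0.0009,0,-1]'; s
$J '[-0.0004,0.0059,0.0027,-0.0139,-0.0009,0,-1]'; s
$J '[-0.0004,0.0059,0.0027,-0.0139,-0.0009,0,-1]'; s
$J '[-0.0004,0.0059,0.0027,-0.0139,-0.0009,0,-1]'; s
$J '[-0.0004,0.0063,0.0017,-0.0139,-0.0009,0,-1]'; s
$J '[-0.0004,0.0063,0.0017,-0.0139,-0.0009,0,-1]'; s
$J '[-0.0004,0.0063,0.0017,-0.0139,-0.0009,0,-1]'; s
$J '[-0.0004,0.0063,0.0017,-0.0139,-0.0009,0,-1]'; s
$J '[-0.0004,0.0065,0.0006,-0.0139,-0.0009,0,-1]'; s
$J '[-0.0004,0.0065,0.0006,-0.0139,-0.0009,0,-1]'; s
$J '[-0.0004,0.0065,0.0006,-0.0139,-0.0009,0,-1]'; s
$J '[-0.0004,0.0065,0.0006,-0.0139,-0.0009,0,-1]'; s
$J '[-0.0004,0.0065,-0.0006,-0.0139,-0.0009,0,-1]'; s
$J '[-0.0004,0.0065,-0.0006,-0.0139,-0.0009,0,-1]'; s
$J '[-0.0004,0.0065,-0.0006,-0.0139,-0.0009,0,-1]'; s
$J '[-0.0004,0.0065,-0.0006,-0.0139,-0.0009,0,-1]'; s
$J '[-0.0004,0.0063,-0.0017,-0.0139,-0.0009,0,-1]'; s
$J '[-0.0004,0.0063,-0.0017,-0.0139,-0.0009,0,-1]'; s
$J '[-0.0004,0.0063,-0.0017,-0.0139,-0.0009,0,-1]'; s
$J '[-0.0004,0.0063,-0.0017,-0.0139,-0.0009,0,-1]'; s
$J '[-0.0004,0.0059,-0.0027,-0.0139,-0.0009,0,-1]'; s
$J '[-0.0004,0.0059,-0.0027,-0.0139,-0.0009,0,-1]'; s
$J '[-0.0004,0.0059,-0.0027,-0.0139,-0.0009,0,-1]'; s
$J '[-0.0004,0.0059,-0.0027,-0.0139,-0.0009,0,-1]'; s
$J '[-0.0004,0.0055,-0.0035,-0.0139,-0.0009,0,-1]'; s
$J '[-0.0004,0.0055,-0.0035,-0.0139,-0.0009,0,-1]'; s
$J '[0.0004,-0.0055,0.0035,0.0139,0.0009,0,-1]'; s
$J '[0.0004,-0.0055,0.0035,0.0139,0.0009,0,-1]'; s
$J '[0.0004,-0.0059,0.0027,0.0139,0.0009,0,-1]'; s
$J '[0.0004,-0.0059,0.0027,0.0139,0.0009,0,-1]'; s
$J '[0.0004,-0.0059,0.0027,0.0139,0.0009,0,-1]'; s
$J '[0.0004,-0.0059,0.0027,0.0139,0.0009,0,-1]'; s
$J '[0.0004,-0.0063,0.0017,0.0139,0.0009,0,-1]'; s
$J '[0.0004,-0.0063,0.0017,0.0139,0.0009,0,-1]'; s
$J '[0.0004,-0.0063,0.0017,0.0139,0.0009,0,-1]'; s
$J '[0.0004,-0.0063,0.0017,0.0139,0.0009,0,-1]'; s
$J '[0.0004,-0.0065,0.0006,0.0139,0.0009,0,-1]'; s
$J '[0.0004,-0.0065,0.0006,0.0139,0.0009,0,-1]'; s
$J '[0.0004,-0.0065,0.0006,0.0139,0.0009,0,-1]'; s
$J '[0.0004,-0.0065,0.0006,0.0139,0.0009,0,-1]'; s
exec 1>&3; mv log.txt log4.txt
python3 - <<'E'
from joint import *
a=load('log4.txt')
print(a[::4,[0,1,2,3,4,5,6]].round(2))
t0=a[0,0];r=lambda i:t0+i/12
off=180+26
S4=[(r(5.5),r(16.5),1,off),(r(20.5),r(44.5),-1,off),(r(48.5),99,1,off)]
b=load('log3.txt');t=b[:,0];t1=t[0]+3
d1=rows('log1.txt',[(7.95,9.6,-1,0),(10.0,12,1,0)]);d3=rows('log3.txt',[(t[0]+.4,t1+.02,1,180),(t1+.4,99,-1,180)]);d4=rows('log4.txt',S4)
for nm,d in(('all',np.vstack([d1,d3,d4])),('4',d4),('34',np.vstack([d3,d4])),('14',np.vstack([d1,d4]))):
    print(nm)
    for bias in (True,False):
        if bias and nm=='4':continue
        for D,L in((None,None),(.26,None),(.26,.243)): go(d,bias,D,L)
E
```

```text
[[ 29.7   -6.02  -8.    31.56  -0.64  -3.74  -1.81]
 [ 30.03   4.09   1.32  31.24  -0.98  -2.66  -3.92]
 [ 30.37  14.1   11.35  30.88  -1.02  -2.68  -2.5 ]
 [ 30.7   24.11  21.41  30.52  -1.08  -3.    -0.78]
 [ 31.03  34.13  31.7   30.21  -1.21  -4.46  -0.32]
 [ 31.37  23.83  23.27  30.28  -1.45  -7.03  -2.58]
 [ 31.7   13.78  13.03  30.6   -1.47  -6.84  -3.9 ]
 [ 32.03   3.76   3.03  30.97  -1.44  -6.    -5.49]
 [ 32.37  -6.25  -6.85  31.32  -1.2   -5.95  -7.26]
 [ 32.7  -16.26 -16.59  31.67  -1.11  -6.04  -8.4 ]
 [ 33.03 -26.26 -26.29  32.01  -0.9   -3.78  -8.41]
 [ 33.37 -36.26 -35.87  32.29  -0.66  -4.4  -10.47]
 [ 33.7  -25.95 -27.93  31.97  -0.63  -2.24  -7.86]
 [ 34.03 -15.91 -18.21  31.64  -0.7   -2.83  -6.82]
 [ 34.37  -5.91  -8.45  31.28  -0.8   -3.13  -4.86]]
all
bias True D 0.258 L 0.2467 A 0.204+-0.036 B -0.099+-0.013 G 0.226 beta0 -26.0 b [-0.005 -0.006] rms 0.48
bias True D 0.26 L 0.2470 A 0.203+-0.035 B -0.100+-0.013 G 0.226 beta0 -26.2 b [-0.005 -0.006] rms 0.48
bias True D 0.26 L 0.2430 A 0.220+-0.032 B -0.094+-0.012 G 0.239 beta0 -23.3 b [-0.007 -0.041] rms 0.49
bi
[... 1013 characters left out ...]
beta0 -27.8 b  rms 0.51
bias False D 0.26 L 0.2430 A 0.192+-0.029 B -0.096+-0.014 G 0.215 beta0 -26.6 b  rms 0.52
14
bias True D 0.65 L 0.4606 A -0.616+-0.756 B -0.671+-0.377 G 0.911 beta0 -132.6 b [-0.123  0.017] rms 0.52
bias True D 0.26 L 0.2514 A 0.177+-0.065 B -0.109+-0.026 G 0.208 beta0 -31.7 b [-0.005  0.005] rms 0.52
bias True D 0.26 L 0.2430 A 0.214+-0.048 B -0.088+-0.018 G 0.232 beta0 -22.3 b [-0.    -0.016] rms 0.52
bias False D 0.27 L 0.2553 A 0.152+-0.167 B -0.118+-0.066 G 0.193 beta0 -37.8 b  rms 0.52
bias False D 0.26 L 0.2505 A 0.175+-0.057 B -0.106+-0.024 G 0.205 beta0 -31.3 b  rms 0.52
bias False D 0.26 L 0.2430 A 0.211+-0.039 B -0.087+-0.017 G 0.228 beta0 -22.3 b  rms 0.52
```

All the data agree on a heavy side at the bottom for tool angle ≈ 0 in this grip. I'll finish the last degree, settle and check.

```bash
python3 -m jog '[0.0002,-0.0026,0,0.005,0.0003,0,-1,0.0002,-0.0026,0,0.005,0.0003,0,-1,0.0002,-0.0026,0,0.005,0.0003,0,-1,0.0002,-0.0026,0,0.005,0.0003,0,-1,0.0002,-0.0026,0,0.005,0.0003,0,-1,0.0002,-0.0026,0,0.005,0.0003,0,-1]' ; python3 s.py
python3 -m jog '[0,0,0,0,0,0,-1,0,0,0,0,0,0,-1,0,0,0,0,0,0,-1,0,0,0,0,0,0,-1]'>/dev/null; python3 s.py
python3 - <<'E'
from h import *
print(env.get_state()['qvel'].round(4))
p,d=eyes.read_camera('side');q,_=eyes.read_camera('top')
cv2.imwrite('pics/end.png',np.hstack([cv2.resize(p[150:280,250:350,::-1],(400,520),interpolation=2),cv2.resize(q[150:280,300:400,::-1],(400,520),interpolation=2)]))
E
```

```text
clock: 35.03
tcp_pos: [0.5243, -0.0872, 0.1261]
orientation: [0.002, 0.685, 0.728, -0.001]
wrist_force: [4.8, -5.7, -6.0]
finger_gap: 0.0146
grip_force: 88.6
t35.03 tool-0.2 pos-0.3 rad0.0311 ax0.0019 T-1.210 rxF0.184 sum-1.026 F[ 4.5 -6.  -6. ] tau5 1.131 grip89
t35.37 tool-0.2 pos-0.3 rad0.0311 ax0.0018 T-1.177 rxF0.166 sum-1.011 F[ 4.7 -5.4 -6.5] tau5 1.151 grip89
[-0.0009  0.0005 -0.0013 -0.0009  0.0002 -0.0002]
```

View pics/end.png

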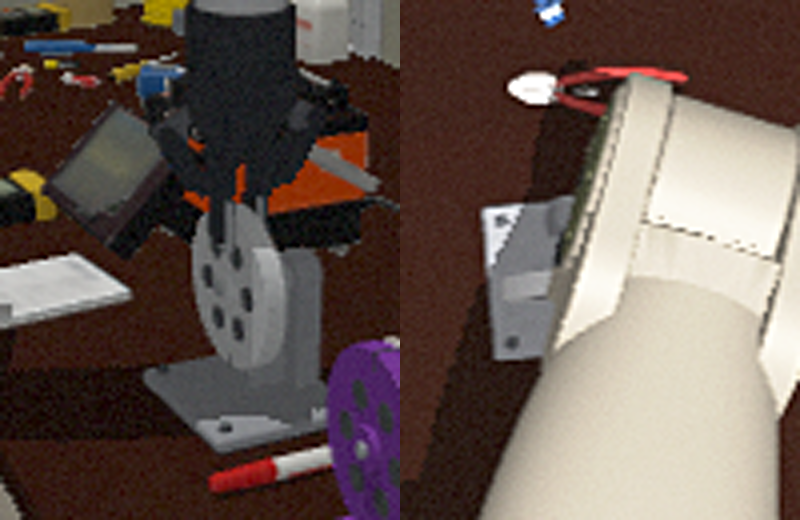

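The last view shows the gripper holding the disc by its top rim at (235,225). The arm is at rest, and the marker (270,465) and the cutter (600,85) have not moved. Handing in.

```bash
python3 -c "
from workcell import env
print(env.hand_in())"
```

```text
the job is handed in; nothing more can be done
None
```

I handed the job in with the disc held at rest by its top rim and the heavy side at the bottom by my force estimate (about ±4°), at about 35 s on the clock; I never touched the marker, cutter or meter, and no verdict came back.

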